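Push a wood sample past the spring catch of a display dock

TASK

Lock the wood sample into the bay of the display dock: press the spring release bar down with a fingertip and keep it down while you push the sample along the track, past the catch tooth, right up to the end stop; then let the bar spring back up so that the tooth stands behind the sample. Only press and push: do not lift the sample out of the track, and leave the things around the dock where they are.

Things in the scene. Friction and masses are not known exactly. Their poses are not given: they have to be found in the camera images.
- dock: Black display dock, aluminium rails, 284 x 90 mm, fixed to the table at a place and yaw that vary. Origin: mid-length, on the track's centre line, at table height. +x: the way the sample must travel; +y: from the track to the release bar; z up. Track along x, y -24 to +24 mm, floor 18 mm above the table. Last part (x 51 to 131 mm) is the bay, with rails and lips on both sides.
- track_side (a point): Point on the low kerb (y = 26 mm) between track and release bar. The kerb, y 24 to 27.5 mm, top only 22 mm above the table, runs from x = -142 to 28 mm, so a fingertip can overhang bar and track together. The bay's +y rail starts at x = 51 mm. On the -y side a rail (top 41.5 mm above the table) runs the whole length, its lip over the sample's edge to y = -16.5 mm.
- catch_tooth (a point): Top centre of the catch tooth, moving with the bar: steel, 6 mm thick (dock x 30 to 36 mm), crossing the track. It stands 7 mm above the track floor when the bar is up and blocks the sample; 7.5 mm or more of bar travel sinks it below the floor.
- release_bar (a joint): How far the release bar is pressed down (m): 0 up, 0.012 bottomed. It moves straight down as a whole wherever it is pressed, the tooth with it (sample can pass from 0.0075 on). A spring raises it: about 3.5 N to start, 6.5 N at the bottom. It comes fully up only when no sample lies over the tooth.
- bar_top (a point): Middle of the release bar's top face, moving with it: a bright steel tread with thin black rubber ribs beside the track, 180 mm along the dock's x (dock x -136 to +44 mm, tooth near the +x end), 23 mm wide (dock y 29 to 52 mm). Top 35.5 mm above the table when up, 23.5 mm when bottomed.
- bay_end (a point): Centre of the end stop's inner face, at floor level (dock x = 131.5 mm); the sample's front end must come to rest against it. Home, the sample spans dock x 39.5 to 131.5 mm: its rear end sticks 11 mm out of the bay rails, 3.5 mm beyond the tooth.
- sample_center (a point): Centre of the wood sample: plain dark brown (walnut) wood block 92 x 45 x 18 mm, about 55 g (varies), loose in the track, its 92 mm along the track, its front end 4 to 29 mm short of the tooth at the start. Its top is 36 mm above the table, so a fingertip that holds the bar down still meets its rear end face.
- loupe: Black stand loupe, 38 mm diameter, 34 mm high, standing loose beside the dock; not to be disturbed. Origin at the centre of its underside.
- tin: Round tin of pins, 64 mm diameter, 28 mm high, loose beside the dock; not to be disturbed. Origin at the centre of its underside.
- clip: Black binder clip standing on its back, 28 x 51 mm, 57 mm high, loose beside the dock; not to be disturbed. Origin at the centre of its underside.
- eraser: Eraser in a sleeve, 44 x 23 x 13 mm, loose beside the dock; not to be disturbed. Origin at the centre of its underside.
Things that resemble listed ones, but are neither listed nor needed, are in the scene too. What is shaped like the part that bears sample_center but blue or yellow is not meant.

How it is judged:
On the way, in this order (a step that is already met when the one before it is completed fails the run):
1. the release bar is held down with the fingers while the sample is still in front of the tooth (value of joint release_bar above 0.0072 m and contact force between the fingers and release_bar above 0.5 N and x of sample_center in the frame of dock below -0.012 m), for 0.1 s.
2. the sample's front end passes over the tooth while the fingers still hold the bar down (value of joint release_bar above 0.0062 m and contact force between the fingers and release_bar above 0.5 N and x of sample_center in the frame of dock above 0 m), for 0.05 s.
At the end, for the whole second after the job is handed in: The sample lies at rest and flat in the bay with its front end within 3 mm of the end stop, and the release bar is fully up again (within 1.5 mm), so that the tooth stands behind the sample (x of sample_center in the frame of dock between 0.0825 and 0.0875 m and y of sample_center in the frame of bay_end between -0.005 and 0.005 m and angle between sample_center's own z axis and vertical below 0.06 rad and value of joint release_bar below 0.0015 m and linear speed of wood_sample below 0.01 m/s); the robot touches nothing.
It fails at once if the sample is lifted or tipped out of the track (height (world z) of sample_center above 0.036 m or angle between sample_center's own z axis and vertical above 0.25 rad).
It fails at once if the loupe, tin, clip or eraser is moved by more than 15 mm (distance of any of loupe, tin, clip, eraser from where it was at the start of the episode above 0.015 m).
It also fails if it takes over 38 s, if anything falls off the work surface, if the arm or the gripper's body presses on something with over 40 N, if the wrist force passes 120 N, or if a joint passes its speed limit or range.

ROBOT

A 6-joint arm with a two-finger parallel gripper is mounted at the origin on the work surface; the furniture and walls round the work are solid. World frame = base frame: x ahead of the robot, y to its left, z up, the work surface at z = 0. Lengths are in m, angles in rad, forces in N, time in s.
With the tool pointing down it reaches from about 0.35 to 0.975 m from the base axis. Payload 7.1 kg.
Tool frame: the origin (TCP) lies between the finger pads; the fingertips stand 17 mm ahead of it and the grasp point (between the pads) lies 2 mm behind it; z points along the fingers, y is the direction in which the jaws open and shut (so a half turn about z gives the same grasp; the last joint's range is limited). The gripper opens to 88 mm and grips with 3 to 60 N. Pads are 20 mm wide; open, the fingers measure 115 mm over their backs; the gripper's body (75 mm by 178 mm) begins 61 mm behind the grasp point.
Start: joints at [1.182, 0.423, 1.63, -0, 1.089, -0.019], TCP at [0.226, 0.583, 0.24] pointing down, gripper open.
Joint ranges: [-3, 3], [-0.9, 2.11], [0.09, 2.58], [-1.31, 4.45], [0.11, 2.69], [-2.54, 2.54]. Speed limits (rad/s): [2.39, 2.39, 3.01, 3.14, 3.14, 3.14].

INTERFACE

Orientations are given as a 3x3 rotation matrix whose columns are the frame's x, y, z axes.
In Python, from rig import read_state, eyes, workorder gives the robot as it stands.
- The arm moves only by the tool arm_command, never from a script. Its argument "rows" is a list of rows, each an object of numbers: "dx", "dy", "dz": the shift along the tool's x, y, z in m; "rx", "ry", "rz": the turn, a rotation vector about the tool's x, y, z in degrees; "grip": the opening, from -1 (shut) to 1 (fully open). In form: [{"dx": .., "dy": .., "dz": .., "rx": .., "ry": .., "rz": .., "grip": ..}, ...]. A call has 1 to 20 rows; each row is the pose to reach, as a shift and turn from the pose commanded when the call began, along the tool's axes at that moment; what a row does not reach only later rows make up. A row lasts 1/8 s, in which the tool goes at most 62.5 mm and 10.7 degrees, less where a joint would pass 70% of its speed; a pose out of reach is approached as far as the arm can. A call with a gripper value outside its range is refused whole. The fingers move at their own pace and stop on an object; "squeeze" is the grip in N (left out, the last holds). Time passes only in rows, so rows that repeat a pose let the fingers close. It gives the time, the measured TCP pose, the force and the opening at its end, in the units of the state.
- read_state(): the state, without advancing time (a new reading comes with each control period).
- eyes.read_camera(name): name is "side" or "top"; returns (picture, depth): 480x640x3 uint8, red, green, blue; 480x640 float32, m along the optical axis (not along the pixel's ray), 0 where there is no reading.
- eyes.camera_info(name): a dict with "K" (3x3 intrinsics, pixels), "k1" (the pictures are not rectified: a ray, as slopes to the right and down, at radius r is drawn at 1 + k1 r^2 times it, then the intrinsics apply), "pose" (4x4, takes a point from camera to world coordinates). Camera axes: x right, y down, z forward; pixel columns grow to the right and rows downward; lengths in m; the calibration is good to about 2 mm. A picture is of the moment at which its call begins. camera_info takes no time and is no camera call.
- workorder.sign_off(): hands the job in, once; it reports no verdict.
The state is a dict: "t": time; "qpos": joint angles; "joint_velocities": joint speeds; "joint_efforts": joint torques, N m; "tcp_pos": TCP position; "ee_rot": TCP orientation; "ft_force": force on the tool from outside, world axes, zero at the start; "torque": the same for the moment, N m; "finger_gap": finger opening in m.
Only numpy, scipy, OpenCV 4.12 (cv2) and the standard library are available. Lean on these libraries where they do the work, as an engineer would, in place of code of your own. Each camera call takes 0.05 s, during which the arm holds its last target. There are 200 camera calls.

## Working session

There is one attempt and no reset: what is moved stays moved. The work goes in short steps, Python scripts to look and compute and a tool call to move; the robot and the scene stay as the last step left them, time stands still between calls to the robot, and variables do not carry over. Pictures are saved under pics/ and viewed, about 8 in all and at most 12, crops included, and the job is handed in when it is done.

Besides the shell and the picture viewer there is one more tool, called after "Request:" by a JSON object that holds its "name" and its "arguments", one argument or row to a line. arm_command: Moves the arm, as the interface text tells. Its arguments: {"type":"object","properties":{"rows":{"type":"array","items":{"type":"object","properties":{"dx":{"type":"number"},"dy":{"type":"number"},"dz":{"type":"number"},"rx":{"type":"number"},"ry":{"type":"number"},"rz":{"type":"number"},"grip":{"type":"number"}}}},"squeeze":{"type":"number"}},"required":["rows"]}

```bash
mkdir -p pics; ls
python3 - <<'E'
from rig import read_state, eyes, workorder
import cv2, numpy as np
s=read_state();print({k:np.round(v,3).tolist() for k,v in s.items()})
for n in("side","top"):
    p,d=eyes.read_camera(n);cv2.imwrite(f"pics/{n}0.png",p[:,:,::-1]);np.savez(f"pics/{n}0.npz",p=p,d=d)
    i=eyes.camera_info(n);print(n,{k:np.round(v,4).tolist() for k,v in i.items()})
E
```

```text
pics
{'t': 0.0, 'qpos': [1.182, 0.424, 1.631, -0.0, 1.089, -0.019], 'joint_velocities': [0.001, 0.002, 0.0, 0.001, 0.002, 0.0], 'joint_efforts': [0.002, -54.462, -27.367, 0.065, 0.023, -0.0], 'tcp_pos': [0.226, 0.582, 0.239], 'ee_rot': [[-0.932, 0.361, -0.001], [0.361, 0.932, -0.001], [-0.0, -0.002, -1.0]], 'ft_force': [0.439, 0.289, 0.257], 'torque': [0.023, 0.001, 0.011], 'finger_gap': 0.087}
side {'K': [[499.1042, 0.0, 312.1777], [0.0, 499.1042, 243.8996], [0.0, 0.0, 1.0]], 'k1': -0.0779, 'pose': [[0.9734, -0.0946, 0.2085, 0.2471], [-0.2289, -0.4146, 0.8807, -0.9111], [0.0032, -0.9051, -0.4252, 0.4826], [0.0, 0.0, 0.0, 1.0]]}
top {'K': [[588.2449, 0.0, 321.558], [0.0, 588.2449, 239.6174], [0.0, 0.0, 1.0]], 'k1': 0.0616, 'pose': [[-0.0395, -0.9751, 0.2184, 0.231], [-0.9992, 0.0397, -0.0033, 0.0095], [-0.0054, -0.2183, -0.9759, 1.1286], [0.0, 0.0, 0.0, 1.0]]}
```

View pics/top0.png

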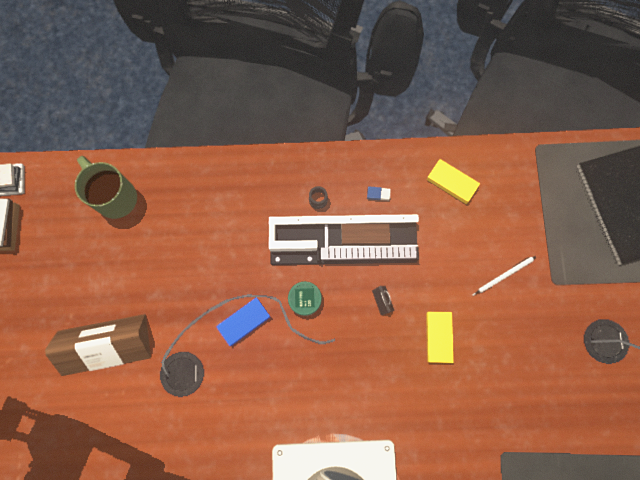

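View pics/side0.png

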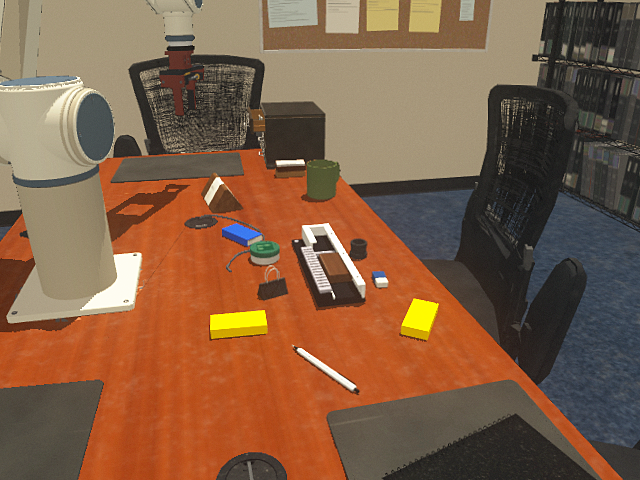

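The top view shows the dock near pixels (270–418, 215–265). The sample is at (341–390, 222–244), the ribbed bar at (320–418, 246–262) and the bay at the left, so dock +x is about world +y. The tin is at (306, 299), the clip at (384, 300), the loupe at (319, 197) and the eraser at (379, 194). The side view agrees, with the dock at (295–365, 225–305).

```bash
cat > h.py <<'E'
import numpy as np, cv2
from rig import eyes
def cam(n):
    i=eyes.camera_info(n); return np.array(i["K"]),i["k1"],np.array(i["pose"])
def rays(n,uv):
    K,k1,P=cam(n); uv=np.asarray(uv,float).reshape(-1,1,2)
    x=cv2.undistortPoints(uv,K,np.array([k1,0,0,0,0.]),).reshape(-1,2)
    return np.c_[x,np.ones(len(x))]
def at_z(n,uv,z):
    K,k1,P=cam(n); r=rays(n,uv)@P[:3,:3].T; return P[:3,3]+r*((z-P[2,3])/r[:,2])[:,None]
def cloud(n,d):
    v,u=np.mgrid[:480,:640]; P=cam(n)[2]
    c=rays(n,np.c_[u.ravel(),v.ravel()])*d.reshape(-1,1)
    return (c@P[:3,:3].T+P[:3,3]).reshape(480,640,3)
def proj(n,X):
    K,k1,P=cam(n); Q=np.linalg.inv(P); 
    return cv2.projectPoints(np.asarray(X,float).reshape(-1,3),cv2.Rodrigues(Q[:3,:3])[0],Q[:3,3],K,np.array([k1,0,0,0,0.]))[0].reshape(-1,2)
E
python3 - <<'E'
from h import *
for n,b in (("top",(255,205,430,330)),("side",(240,215,390,310))):
    f=np.load(f"pics/{n}0.npz");p,d=f["p"],f["d"];C=cloud(n,d)
    x0,y0,x1,y1=b
    c=p[y0:y1,x0:x1,::-1]; cv2.imwrite(f"pics/{n}_c.png",cv2.resize(c,None,fx=4.5,fy=4.5,interpolation=cv2.INTER_CUBIC))
    i=p.astype(int); roi=np.zeros((480,640),bool); roi[y0:y1,x0:x1]=1
    w=roi&(i.min(2)>150)&(C[...,2]<.07); k=C[w]
    print(n,"white z pct",np.percentile(k[:,2],[5,25,50,75,95]).round(4),k.min(0).round(3),k.max(0).round(3))
f=np.load("pics/top0.npz");C=cloud("top",f["d"])
for q in [(366,233),(300,244),(345,218),(372,253),(230,280),(319,188),(306,299),(384,300),(379,194),(335,238),(405,235)]: print(q,C[q[1],q[0]].round(4),f["p"][q[1],q[0]])
f=np.load("pics/side0.npz");C=cloud("side",f["d"])
for q in [(332,265),(345,250),(315,270),(265,250),(200,290)]: print(q,C[q[1],q[0]].round(4),f["p"][q[1],q[0]])
E
```

```text
top white z pct [0.0206 0.0356 0.0396 0.0426 0.0451] [ 0.353 -0.187 -0.006] [0.535 0.106 0.058]
side white z pct [0.0135 0.0347 0.0369 0.0417 0.0429] [ 0.353 -0.184 -0.001] [0.581 0.202 0.058]
(366, 233) [ 0.485  -0.0794  0.0358] [154 109  84]
(300, 244) [0.4676 0.0469 0.041 ] [247 247 247]
(345, 218) [ 0.5144 -0.0405  0.0427] [247 247 247]
(372, 253) [ 0.4452 -0.0883  0.0387] [242 234 232]
(230, 280) [0.4107 0.1857 0.0007] [192 112  78]
(319, 188) [0.5795 0.0067 0.0321] [85 70 65]
(306, 299) [0.3645 0.0394 0.028 ] [ 63 107  80]
(384, 300) [ 0.3569 -0.1064  0.0277] [147 129 119]
(379, 194) [ 0.5674 -0.1109  0.016 ] [ 96 113 157]
(335, 238) [ 0.4816 -0.0204  0.0183] [100  88  82]
(405, 235) [ 0.4818 -0.1556  0.0195] [99 83 78]
(332, 265) [ 0.4815 -0.088   0.0361] [143  90  57]
(345, 250) [ 0.5212 -0.042   0.0422] [216 140  98]
(315, 270) [ 0.4447 -0.1006  0.0361] [241 230 222]
(265, 250) [0.3667 0.0199 0.0296] [ 62 117  82]
(200, 290) [ 2.281e-01 -6.550e-02  2.000e-04] [188  88  37]
```

View pics/top_c.png

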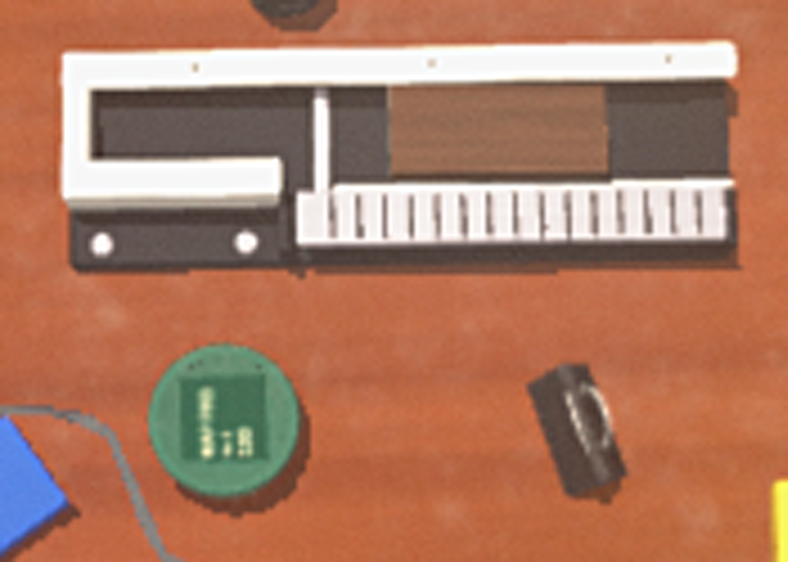

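View pics/side_c.png

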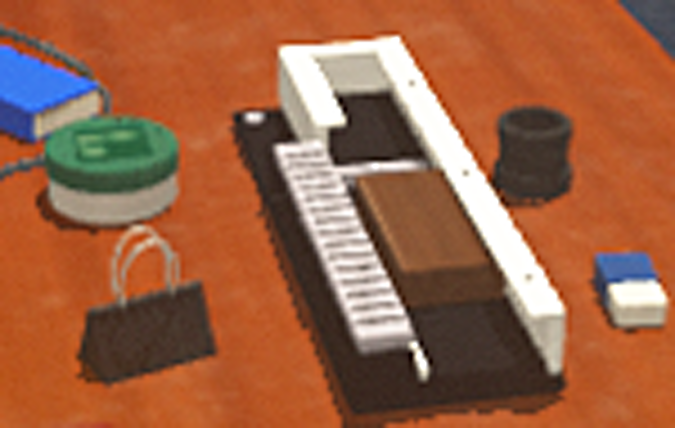

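The crops show these points (crop scale 4.5):
- **Bar in top crop:** corners (297,192), (297,243), (726,186), (726,240).
- **Sample in top crop:** x 389–607, with its +y edge at row 175.
- **Tooth in top crop:** (315–329, 90–190).
- **Bar in side crop:** corners (275,147), (322,140), (412,337), (360,352).
- **Sample in side crop:** top +y edge from (355,180) to (407,275).

Next I fit the dock pose.

Run:
```python
from h import *
from scipy.optimize import least_squares
T=lambda a:np.array(a)/4.5+[255,205]
S=lambda a:np.array(a)/4.5+[240,215]
B=np.array([[44,29,35.5],[44,52,35.5],[-136,29,35.5],[-136,52,35.5]])/1e3
uvT=T([[297,192],[297,243],[726,186],[726,240]]); uvS=S([[322,140],[275,147],[412,337],[360,352]])
def W(p,X):
    c,s=np.cos(p[2]),np.sin(p[2]); return np.c_[p[0]+c*X[:,0]-s*X[:,1],p[1]+s*X[:,0]+c*X[:,1],X[:,2]+p[3]]
def D(p,X):
    c,s=np.cos(p[2]),np.sin(p[2]); d=X-[p[0],p[1],p[3]]; return np.c_[c*d[:,0]+s*d[:,1],-s*d[:,0]+c*d[:,1],d[:,2]]
def f(p,w=(1,1)): return np.r_[w[0]*(proj("top",W(p,B))-uvT).ravel(),w[1]*(proj("side",W(p,B))-uvS).ravel()]
for w in((1,0),(0,1),(1,1)):
    r=least_squares(lambda p:np.r_[f(p,w),p[3]*(2e2 if 0 in w else 0)],[.48,-.05,1.57,0]);p=r.x;print(w,p.round(4),np.abs(r.fun).max().round(2))
print(f(p).reshape(-1,2).round(1))
print("sampleT",D(p,at_z("top",T([[389,85],[607,85],[390,175],[607,175]]),.036)).round(4))
print("sampleS",D(p,at_z("side",S([[355,180],[407,275]]),.036)).round(4))
print("toothT",D(p,at_z("top",T([[322,140]]),.025)).round(4),"rail ends",D(p,at_z("top",T([[62,52],[737,43]]),.0415)).round(4))
print("tin,clip",D(p,at_z("top",T([[224,420]]),.028)).round(3),D(p,at_z("top",T([[577,430]]),.03)).round(3))
X=np.array([[-136,29,35.5],[-150,26,0],[140,26,0]])/1e3;print(W(p,X).round(4))
```

```text
(1, 0) [ 4.8830e-01 -3.7400e-02  1.5406e+00  1.0000e-04] 0.33
(0, 1) [ 0.4888 -0.0485  1.5405  0.0019] 1.45
(1, 1) [ 0.4901 -0.0379  1.5426 -0.004 ] 1.63
[[ 0.3 -0.8]
 [ 0.4 -0.3]
 [-0.4 -0.6]
 [ 0.1 -0.7]
 [-0.4  1.3]
 [-0.7  0.6]
 [-0.1  0.4]
 [-1.2 -1.6]]
sampleT [[ 0.0049 -0.0145  0.04  ]
 [-0.0877 -0.0133  0.04  ]
 [ 0.0052  0.0246  0.04  ]
 [-0.0863  0.0258  0.04  ]]
sampleS [[-0.0029  0.0228  0.04  ]
 [-0.0929  0.0205  0.04  ]]
toothT [[0.0336 0.0066 0.029 ]] rail ends [[ 0.1436 -0.0293  0.0455]
 [-0.1426 -0.0296  0.0455]]
tin,clip [[0.076 0.126 0.032]] [[-0.07   0.133  0.034]]
[[ 0.4573 -0.173   0.0315]
 [ 0.4599 -0.1871 -0.004 ]
 [ 0.4681  0.1028 -0.004 ]]
```

Both views agree on heights (sample top 0.036, bar 0.036–0.039). The dock is at about (0.488, -0.037) with yaw 1.541, and the sample's rear end is at dock x ≈ -0.087. Next I go above the bar behind the sample, with the jaws 20 mm apart so that one finger is over the bar and the other over the track.

Request:
{"name": "arm_command", "arguments": {
  "rows": [
    {"dx": -0.484, "dy": -0.594, "dz": 0.1, "rz": 70.5, "grip": -0.545},
    {"dx": -0.484, "dy": -0.594, "dz": 0.1, "rz": 70.5, "grip": -0.545},
    {"dx": -0.484, "dy": -0.594, "dz": 0.1, "rz": 70.5, "grip": -0.545},
    {"dx": -0.484, "dy": -0.594, "dz": 0.1, "rz": 70.5, "grip": -0.545},
    {"dx": -0.484, "dy": -0.594, "dz": 0.1, "rz": 70.5, "grip": -0.545},
    {"dx": -0.484, "dy": -0.594, "dz": 0.1, "rz": 70.5, "grip": -0.545},
    {"dx": -0.484, "dy": -0.594, "dz": 0.1, "rz": 70.5, "grip": -0.545},
    {"dx": -0.484, "dy": -0.594, "dz": 0.1, "rz": 70.5, "grip": -0.545},
    {"dx": -0.484, "dy": -0.594, "dz": 0.1, "rz": 70.5, "grip": -0.545},
    {"dx": -0.484, "dy": -0.594, "dz": 0.1, "rz": 70.5, "grip": -0.545},
    {"dx": -0.484, "dy": -0.594, "dz": 0.1, "rz": 70.5, "grip": -0.545},
    {"dx": -0.484, "dy": -0.594, "dz": 0.1, "rz": 70.5, "grip": -0.545},
    {"dx": -0.484, "dy": -0.594, "dz": 0.1, "rz": 70.5, "grip": -0.545},
    {"dx": -0.484, "dy": -0.594, "dz": 0.1, "rz": 70.5, "grip": -0.545},
    {"dx": -0.484, "dy": -0.594, "dz": 0.1, "rz": 70.5, "grip": -0.545},
    {"dx": -0.484, "dy": -0.594, "dz": 0.1, "rz": 70.5, "grip": -0.545},
    {"dx": -0.484, "dy": -0.594, "dz": 0.1, "rz": 70.5, "grip": -0.545},
    {"dx": -0.484, "dy": -0.594, "dz": 0.1, "rz": 70.5, "grip": -0.545}
  ]
}}

```text
validation failed for argument at $.ro...
```

Request:
{"name": "arm_command", "arguments": {
  "rows": [
    {"dx": -0.484, "dy": -0.594, "dz": 0.1, "rx": 0, "ry": 0, "rz": 70.5, "grip": -0.545}
  ]
}}

```text
t: 0.22
tcp_pos: [0.2449, 0.526, 0.2316]
ee_rot: [[-0.848, 0.53, 0.001], [0.53, 0.848, 0.003], [0.001, 0.003, -1.0]]
ft_force: [0.8, -1.0, 0.6]
finger_gap: 0.081
```

Request:
{"name": "arm_command", "arguments": {
  "rows": [
    {"dx": -0.54, "dy": -0.453, "dz": 0.091, "rx": 0, "ry": 0, "rz": 59.8, "grip": -0.545},
    {"dx": -0.54, "dy": -0.453, "dz": 0.091, "rx": 0, "ry": 0, "rz": 59.8, "grip": -0.545},
    {"dx": -0.54, "dy": -0.453, "dz": 0.091, "rx": 0, "ry": 0, "rz": 59.8, "grip": -0.545},
    {"dx": -0.54, "dy": -0.453, "dz": 0.091, "rx": 0, "ry": 0, "rz": 59.8, "grip": -0.545},
    {"dx": -0.54, "dy": -0.453, "dz": 0.091, "rx": 0, "ry": 0, "rz": 59.8, "grip": -0.545},
    {"dx": -0.54, "dy": -0.453, "dz": 0.091, "rx": 0, "ry": 0, "rz": 59.8, "grip": -0.545},
    {"dx": -0.54, "dy": -0.453, "dz": 0.091, "rx": 0, "ry": 0, "rz": 59.8, "grip": -0.545},
    {"dx": -0.54, "dy": -0.453, "dz": 0.091, "rx": 0, "ry": 0, "rz": 59.8, "grip": -0.545},
    {"dx": -0.54, "dy": -0.453, "dz": 0.091, "rx": 0, "ry": 0, "rz": 59.8, "grip": -0.545},
    {"dx": -0.54, "dy": -0.453, "dz": 0.091, "rx": 0, "ry": 0, "rz": 59.8, "grip": -0.545},
    {"dx": -0.54, "dy": -0.453, "dz": 0.091, "rx": 0, "ry": 0, "rz": 59.8, "grip": -0.545},
    {"dx": -0.54, "dy": -0.453, "dz": 0.091, "rx": 0, "ry": 0, "rz": 59.8, "grip": -0.545},
    {"dx": -0.54, "dy": -0.453, "dz": 0.091, "rx": 0, "ry": 0, "rz": 59.8, "grip": -0.545},
    {"dx": -0.54, "dy": -0.453, "dz": 0.091, "rx": 0, "ry": 0, "rz": 59.8, "grip": -0.545}
  ]
}}

```text
t: 1.98
tcp_pos: [0.463, -0.1455, 0.1404]
ee_rot: [[0.03, 1.0, -0.001], [1.0, -0.03, 0.001], [0.001, -0.001, -1.0]]
ft_force: [-0.4, 0.5, -0.2]
finger_gap: 0.0204
```

Request:
{"name": "arm_command", "arguments": {
  "rows": [
    {"dx": 0, "dy": 0, "dz": 0.04, "rx": 0, "ry": 0, "rz": 0, "grip": -0.545},
    {"dx": 0, "dy": 0, "dz": 0.078, "rx": 0, "ry": 0, "rz": 0, "grip": -0.545},
    {"dx": 0, "dy": 0, "dz": 0.078, "rx": 0, "ry": 0, "rz": 0, "grip": -0.545}
  ]
}}

```text
t: 2.35
tcp_pos: [0.4615, -0.1443, 0.061]
ee_rot: [[0.028, 1.0, -0.005], [1.0, -0.028, 0.002], [0.002, -0.005, -1.0]]
ft_force: [0.3, 0.5, 0.4]
finger_gap: 0.0197
```

Run:
```python
from h import *
from rig import read_state
print(read_state()["tcp_pos"])
p,d=eyes.read_camera("side");cv2.imwrite("pics/s1.png",cv2.resize(p[190:330,240:400,::-1],None,fx=4,fy=4,interpolation=cv2.INTER_CUBIC))
q,d=eyes.read_camera("top");cv2.imwrite("pics/t1.png",cv2.resize(q[180:320,260:440,::-1],None,fx=4,fy=4,interpolation=cv2.INTER_CUBIC))
```

```text
[ 0.4615371  -0.14430485  0.06096056]
```

View pics/s1.png

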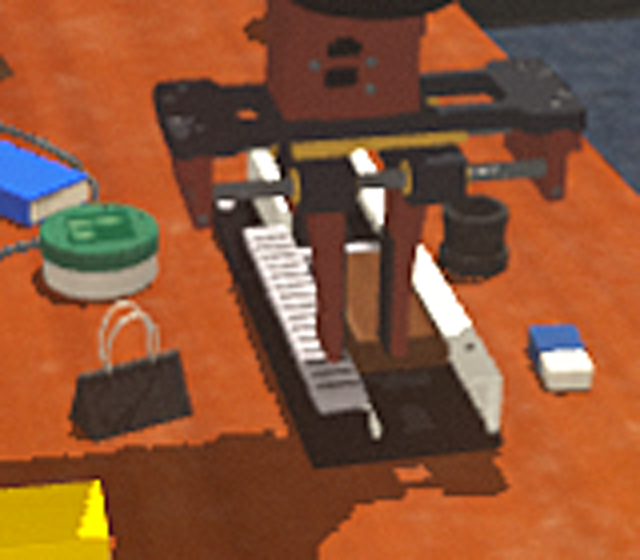

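The left finger tip, at about (333,358), is over the bar. The right tip, at about (397,355), is over the track just behind the sample's rear edge. I press down now.

Request:
{"name": "arm_command", "arguments": {
  "rows": [
    {"dx": -0.002, "dy": 0, "dz": 0.008, "rx": 0, "ry": 0, "rz": 0, "grip": -0.545},
    {"dx": -0.002, "dy": 0, "dz": 0.014, "rx": 0, "ry": 0, "rz": 0, "grip": -0.545},
    {"dx": -0.002, "dy": 0, "dz": 0.02, "rx": 0, "ry": 0, "rz": 0, "grip": -0.545},
    {"dx": -0.002, "dy": 0, "dz": 0.02, "rx": 0, "ry": 0, "rz": 0, "grip": -0.545},
    {"dx": -0.002, "dy": 0, "dz": 0.02, "rx": 0, "ry": 0, "rz": 0, "grip": -0.545}
  ]
}}

```text
t: 3.08
tcp_pos: [0.4647, -0.1486, 0.0431]
ee_rot: [[0.03, 1.0, 0.002], [1.0, -0.03, -0.001], [-0.001, 0.002, -1.0]]
ft_force: [2.8, -0.0, 6.2]
finger_gap: 0.0201
```

Run:
```python
from h import *
from rig import read_state
s=read_state();print(s["tcp_pos"],s["ft_force"])
p,d=eyes.read_camera("side");cv2.imwrite("pics/s2.png",cv2.resize(p[190:330,240:400,::-1],None,fx=4,fy=4,interpolation=cv2.INTER_CUBIC))
```

```text
[ 0.46467737 -0.14858967  0.0430573 ] [ 2.83137244 -0.03973991  6.19006852]
```

View pics/s2.png

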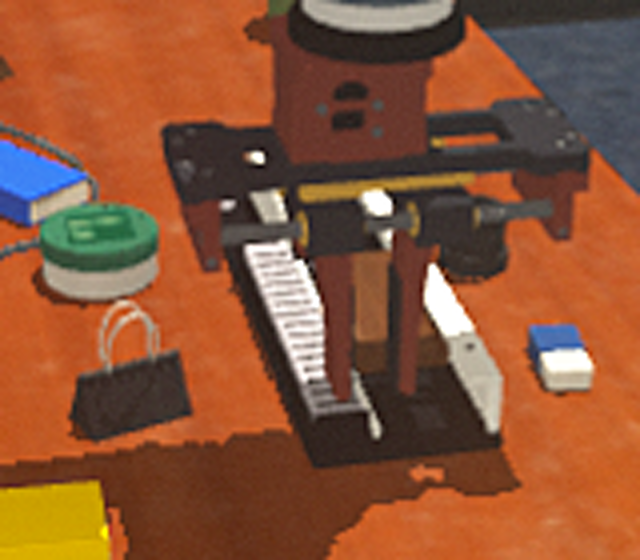

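The bar is down (6.2 N, tip z 0.026, about 9.5–11 mm of travel) and the sample is still untouched at the front. I push forward while moving 4 mm further onto the bar.

Request:
{"name": "arm_command", "arguments": {
  "rows": [
    {"dx": 0, "dy": -0.004, "dz": 0.0005, "rx": 0, "ry": 0, "rz": 0, "grip": -0.545},
    {"dx": 0.008, "dy": -0.004, "dz": 0.0005, "rx": 0, "ry": 0, "rz": 0, "grip": -0.545},
    {"dx": 0.016, "dy": -0.004, "dz": 0.0005, "rx": 0, "ry": 0, "rz": 0, "grip": -0.545},
    {"dx": 0.024, "dy": -0.004, "dz": 0.0005, "rx": 0, "ry": 0, "rz": 0, "grip": -0.545},
    {"dx": 0.032, "dy": -0.004, "dz": 0.0005, "rx": 0, "ry": 0, "rz": 0, "grip": -0.545},
    {"dx": 0.04, "dy": -0.004, "dz": 0.0005, "rx": 0, "ry": 0, "rz": 0, "grip": -0.545}
  ]
}}

```text
t: 3.88
tcp_pos: [0.4617, -0.1088, 0.0426]
ee_rot: [[0.03, 1.0, 0.002], [1.0, -0.03, -0.001], [-0.001, 0.002, -1.0]]
ft_force: [-0.4, -4.9, 7.0]
finger_gap: 0.0204
```

Request:
{"name": "arm_command", "arguments": {
  "rows": [
    {"dx": 0.008, "dy": 0, "dz": 0, "rx": 0, "ry": 0, "rz": 0, "grip": -0.545},
    {"dx": 0.016, "dy": 0, "dz": 0, "rx": 0, "ry": 0, "rz": 0, "grip": -0.545},
    {"dx": 0.024, "dy": 0, "dz": 0, "rx": 0, "ry": 0, "rz": 0, "grip": -0.545},
    {"dx": 0.032, "dy": 0, "dz": 0, "rx": 0, "ry": 0, "rz": 0, "grip": -0.545},
    {"dx": 0.04, "dy": 0, "dz": 0, "rx": 0, "ry": 0, "rz": 0, "grip": -0.545},
    {"dx": 0.048, "dy": 0, "dz": 0, "rx": 0, "ry": 0, "rz": 0, "grip": -0.545},
    {"dx": 0.056, "dy": 0, "dz": 0, "rx": 0, "ry": 0, "rz": 0, "grip": -0.545},
    {"dx": 0.064, "dy": 0, "dz": 0, "rx": 0, "ry": 0, "rz": 0, "grip": -0.545},
    {"dx": 0.072, "dy": 0, "dz": 0, "rx": 0, "ry": 0, "rz": 0, "grip": -0.545}
  ]
}}

```text
t: 5.0
tcp_pos: [0.4637, -0.0367, 0.0426]
ee_rot: [[0.03, 1.0, 0.001], [1.0, -0.03, -0.001], [-0.001, 0.001, -1.0]]
ft_force: [-0.1, -6.5, 7.5]
finger_gap: 0.0201
```

Run:
```python
from h import *
from rig import read_state
s=read_state();print(s["tcp_pos"],s["ft_force"])
a=[]
for n,b in(("top",(260,180,440,290)),("side",(270,200,390,310))):
    p,d=eyes.read_camera(n);a.append(cv2.resize(p[b[1]:b[3],b[0]:b[2],::-1],None,fx=400/(b[2]-b[0]),fy=400/(b[2]-b[0]),interpolation=cv2.INTER_CUBIC))
h=max(x.shape[0] for x in a);cv2.imwrite("pics/m3.png",np.hstack([np.pad(x,((0,h-x.shape[0]),(0,0),(0,0))) for x in a]))
```

```text
[ 0.46369491 -0.03671037  0.04260759] [-0.13583509 -6.49811821  7.52545913]
```

View pics/m3.png

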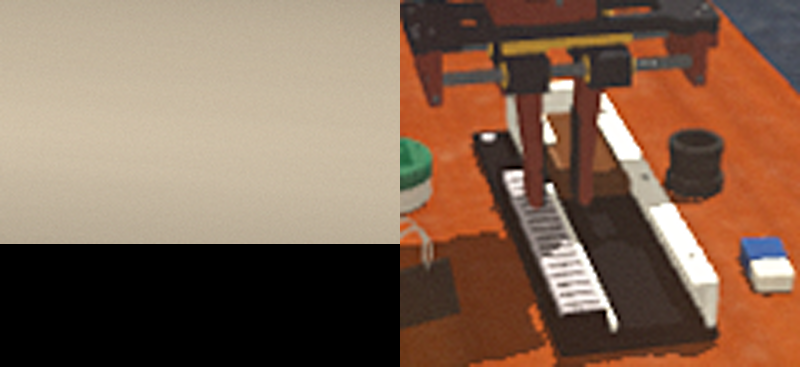

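The top view is blocked by the arm. The side view shows the sample being pushed into the bay, with one finger on the depressed bar. I continue towards the stop.

Request:
{"name": "arm_command", "arguments": {
  "rows": [
    {"dx": 0.006, "dy": 0, "dz": 0, "rx": 0, "ry": 0, "rz": 0, "grip": -0.545},
    {"dx": 0.012, "dy": 0, "dz": 0, "rx": 0, "ry": 0, "rz": 0, "grip": -0.545},
    {"dx": 0.018, "dy": 0, "dz": 0, "rx": 0, "ry": 0, "rz": 0, "grip": -0.545},
    {"dx": 0.022, "dy": 0, "dz": 0, "rx": 0, "ry": 0, "rz": 0, "grip": -0.545},
    {"dx": 0.024, "dy": 0, "dz": 0, "rx": 0, "ry": 0, "rz": 0, "grip": -0.545}
  ]
}}

```text
t: 5.72
tcp_pos: [0.4642, -0.0127, 0.0425]
ee_rot: [[0.03, 1.0, 0.001], [1.0, -0.03, -0.001], [-0.001, 0.001, -1.0]]
ft_force: [-0.0, -6.5, 6.3]
finger_gap: 0.0195
```

Request:
{"name": "arm_command", "arguments": {
  "rows": [
    {"dx": 0.001, "dy": 0, "dz": 0, "rx": 0, "ry": 0, "rz": 0, "grip": -0.545},
    {"dx": 0.002, "dy": 0, "dz": 0, "rx": 0, "ry": 0, "rz": 0, "grip": -0.545}
  ]
}}

```text
t: 5.98
tcp_pos: [0.4643, -0.0109, 0.0425]
ee_rot: [[0.03, 1.0, 0.001], [1.0, -0.03, -0.001], [-0.001, 0.001, -1.0]]
ft_force: [-0.2, -5.6, 6.4]
finger_gap: 0.0197
```

Request:
{"name": "arm_command", "arguments": {
  "rows": [
    {"dx": 0.001, "dy": 0, "dz": 0, "rx": 0, "ry": 0, "rz": 0, "grip": -0.545},
    {"dx": 0.002, "dy": 0, "dz": 0, "rx": 0, "ry": 0, "rz": 0, "grip": -0.545}
  ]
}}

```text
t: 6.22
tcp_pos: [0.4643, -0.0089, 0.0425]
ee_rot: [[0.03, 1.0, 0.001], [1.0, -0.03, -0.001], [-0.001, 0.001, -1.0]]
ft_force: [-0.8, -5.3, 7.5]
finger_gap: 0.0201
```

Request:
{"name": "arm_command", "arguments": {
  "rows": [
    {"dx": 0.001, "dy": 0, "dz": 0, "rx": 0, "ry": 0, "rz": 0, "grip": -0.545},
    {"dx": 0.002, "dy": 0, "dz": 0, "rx": 0, "ry": 0, "rz": 0, "grip": -0.545}
  ]
}}

```text
t: 6.48
tcp_pos: [0.4644, -0.0077, 0.0425]
ee_rot: [[0.029, 1.0, 0.001], [1.0, -0.029, -0.002], [-0.002, 0.001, -1.0]]
ft_force: [0.7, -19.1, 6.4]
finger_gap: 0.0199
```

Request:
{"name": "arm_command", "arguments": {
  "rows": [
    {"dx": 0.001, "dy": 0, "dz": 0, "rx": 0, "ry": 0, "rz": 0, "grip": -0.545}
  ]
}}

```text
t: 6.6
tcp_pos: [0.4645, -0.0075, 0.0426]
ee_rot: [[0.029, 1.0, 0.001], [1.0, -0.029, -0.003], [-0.003, 0.001, -1.0]]
ft_force: [-0.4, -25.9, 7.1]
finger_gap: 0.0199
```

Request:
{"name": "arm_command", "arguments": {
  "rows": [
    {"dx": 0.001, "dy": 0, "dz": 0, "rx": 0, "ry": 0, "rz": 0, "grip": -0.545}
  ]
}}

```text
t: 6.72
tcp_pos: [0.4645, -0.0073, 0.0426]
ee_rot: [[0.029, 1.0, 0.001], [1.0, -0.029, -0.004], [-0.004, 0.001, -1.0]]
ft_force: [-0.8, -36.1, 6.9]
finger_gap: 0.0199
```

The force rose to 36 N with the finger front at dock x ≈ 0.039, which is where the sample's rear end should be when home. I back off, then lift.

Request:
{"name": "arm_command", "arguments": {
  "rows": [
    {"dx": -0.004, "dy": 0, "dz": 0, "rx": 0, "ry": 0, "rz": 0, "grip": -0.545},
    {"dx": -0.009, "dy": 0, "dz": 0, "rx": 0, "ry": 0, "rz": 0, "grip": -0.545},
    {"dx": -0.014, "dy": 0, "dz": 0, "rx": 0, "ry": 0, "rz": 0, "grip": -0.545},
    {"dx": -0.014, "dy": 0, "dz": -0.005, "rx": 0, "ry": 0, "rz": 0, "grip": -0.545},
    {"dx": -0.014, "dy": 0, "dz": -0.01, "rx": 0, "ry": 0, "rz": 0, "grip": -0.545},
    {"dx": -0.014, "dy": 0, "dz": -0.02, "rx": 0, "ry": 0, "rz": 0, "grip": -0.545},
    {"dx": -0.014, "dy": 0, "dz": -0.06, "rx": 0, "ry": 0, "rz": 0, "grip": -0.545},
    {"dx": -0.014, "dy": 0, "dz": -0.12, "rx": 0, "ry": 0, "rz": 0, "grip": -0.545},
    {"dx": -0.074, "dy": 0, "dz": -0.15, "rx": 0, "ry": 0, "rz": 0, "grip": -0.545},
    {"dx": -0.134, "dy": 0, "dz": -0.15, "rx": 0, "ry": 0, "rz": 0, "grip": -0.545},
    {"dx": -0.194, "dy": 0, "dz": -0.15, "rx": 0, "ry": 0, "rz": 0, "grip": -0.545},
    {"dx": -0.25, "dy": 0, "dz": -0.15, "rx": 0, "ry": 0, "rz": 0, "grip": -0.545},
    {"dx": -0.25, "dy": 0, "dz": -0.15, "rx": 0, "ry": 0, "rz": 0, "grip": -0.545},
    {"dx": -0.25, "dy": 0, "dz": -0.15, "rx": 0, "ry": 0, "rz": 0, "grip": -0.545}
  ]
}}

```text
t: 8.48
tcp_pos: [0.4558, -0.2535, 0.1919]
ee_rot: [[0.031, 1.0, -0.001], [1.0, -0.031, 0.001], [0.001, -0.001, -1.0]]
ft_force: [-0.3, -0.3, -0.1]
finger_gap: 0.0199
```

Run:
```python
from h import *
from rig import read_state
s=read_state();print(s["tcp_pos"],s["ft_force"])
a=[]
for n,b in(("top",(255,180,435,310)),("side",(250,210,385,310))):
    p,d=eyes.read_camera(n);np.savez(f"pics/{n}4.npz",p=p,d=d);a.append(cv2.resize(p[b[1]:b[3],b[0]:b[2],::-1],None,fx=400/(b[2]-b[0]),fy=400/(b[2]-b[0]),interpolation=cv2.INTER_CUBIC))
    C=cloud(n,d)
    for nm,dx,dy in(("sample",.085,0),("bar",-.04,.04),("gap behind",.0,0)):
        o=np.load(f"pics/{n}0.npz");
        for z in(.036,):
            w=[.4883+.0302*dx-.9995*dy,-.0374+.9995*dx+.0302*dy,z];u,v=proj(n,[w])[0].round().astype(int);print(n,nm,(u,v),C[v,u].round(4),p[v,u], "start z",cloud(n,o["d"])[v,u,2].round(4))
h=max(x.shape[0] for x in a);cv2.imwrite("pics/m4.png",np.hstack([np.pad(x,((0,h-x.shape[0]),(0,0),(0,0))) for x in a]))
```

```text
[ 0.45576056 -0.25354796  0.19194028] [-0.27535354 -0.3356988  -0.11420173]
top sample (np.int64(299), np.int64(233)) [0.4896 0.0482 0.0386] [118  85  63] start z 0.0163
top bar (np.int64(365), np.int64(253)) [ 0.446  -0.0752  0.0373] [210 193 188] start z 0.0378
top gap behind (np.int64(344), np.int64(232)) [ 0.4918 -0.0381  0.0228] [81 72 68] start z 0.0367
side sample (np.int64(320), np.int64(236)) [0.4914 0.0471 0.0371] [151  95  57] start z 0.0183
side bar (np.int64(313), np.int64(264)) [ 0.4473 -0.0732  0.0347] [229 216 207] start z 0.0352
side gap behind (np.int64(329), np.int64(253)) [ 0.4966 -0.0098  0.0227] [152 137 133] start z 0.0362
```

View pics/m4.png

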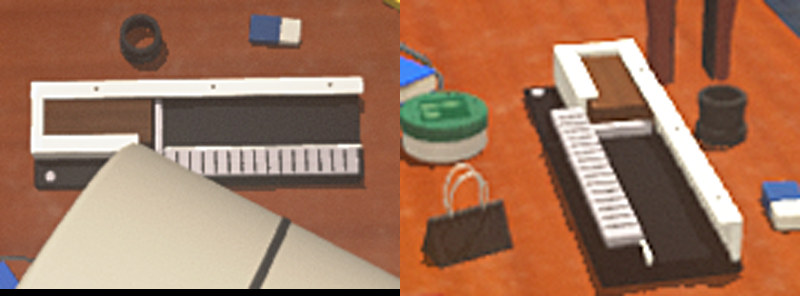

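The top view shows the sample filling the bay from (43,120) to (152,120), with the raised tooth right behind it at x ≈ 158. In the side view the bar and tooth are up, and the loupe, tin, clip and eraser are in place. I hand the job in.

```bash
python3 -c "
from rig import workorder; print(workorder.sign_off())"
```

```text
the job is handed in; nothing more can be done
None
```

The wood sample is locked in the bay and the job is handed in; the hand-in gives no verdict. With the jaws 20 mm apart, one finger held the release bar down while the other pushed the sample along the track. I then backed off, lifted clear and let the bar spring up, at about 8.5 s of the 38 s allowed.

**Checks that passed**
- **While pushing:** the upward force on the fingers stayed at about 6–7.5 N, so the bar was held close to its bottom the whole way.
- **At the stop:** the pushing force rose to 36 N with the finger front at about dock x 39 mm (home is 39.5 mm).
- **Final pictures:** the sample fills the bay with no gap visible at the stop. The tooth stands behind it, and the bar top reads the same height as at the start, to within 0.5 mm.
- **Surroundings:** the loupe, tin, clip and eraser look undisturbed. I checked this by eye and did not measure it. The robot was clear of everything, with about 0.3 N residual force.

**Checks that disagreed**
- **Dock position:** the side view's fit was about 11 mm off the top view's along the track, from coarse corner picks. I used the top view, and the contact at the stop agreed with it.
- **Bar height:** the side view read it 1–3 mm lower than the top view, both at the start and at the end.

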